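# Clamp a pierced panel in the tacking jig and set the welding current

## Task

Get the rectangular quatrefoil panel ready for tacking: slide it into the corner of the two stop bars so that it lies flat and touches both, then push the toggle clamp's handle fully down so that the clamp holds it there. Set the current dial on the control box to 7 on its scale of 0 to 10 and, last of all, once the panel is clamped and the dial is set, push the box's toggle switch fully over to on. Do not disturb anything else that lies on the bench.

Things in the scene. Friction and masses are not known exactly. Their poses are not given: they have to be found in the camera images.
- panel_center (a point): panel: bare steel plate 110 (its x) x 130 (its y) x 8 mm, 0.65 kg, flat on the bench; this point: middle of its opening, 4 above the bench. Opening: right through, four lobes of radius 17 centred 20 from the middle on +-x, +-y (spans 74 each way; a circle of radius 23 is free). Starts 25-85 mm short of each stop, its axes turned up to 0.35 rad from the jig's.
- jig: jig fixed to the bench: two bare steel stop bars in an L, 25 wide, 16 high (mm). Origin on the bench where the stop faces would meet; x points from the panel to the far bar, y to the side bar. Far bar's face: plane x = 0 (y -140 to -12). Side bar's face: y = 0 (x -120 to -12). Fully home, the panel's middle is at x = -55, y = -65, its x along the jig's x.
- clamp_pivot (a point): axis of the toggle clamp's handle, on the jig at x = -55, y = 100, z = 38 mm; carries the jig's axes, the axis runs along x. The clamp stands behind the side bar (y 40 to 126). Open, its arm stands upright, 155 high, over y = 30 to 85; closed, it lies level at 47 high and reaches over the side bar.
- clamp_handle_tip (a point): a point on the handle's middle line, 120 mm from its pivot, near the end of its black grip (which covers 45 to 125 from the pivot); handle 18 wide, 13 thick. Open, the handle leans up from its pivot towards the jig's +y, 1.3 rad (74 deg) above level; to close, push it over and down towards +y until level.
- clamp_handle (a joint): angle by which the handle has been pushed down, rad: 0 open (as it starts), 1.3 fully closed (level, pointing along the jig's +y). It lowers the clamp arm through a linkage, moves with 4 to 8 N at its grip and stays where it is left; over the last 0.03 rad it compresses the pad's spring (2 N).
- clamp_pad: the clamp's rubber pad, 16 mm across, sprung, on the end of the clamp arm: origin in the middle of its lower face; closed, it presses on the panel near x = -55, y = -33 of the jig.
- control_box: welding-current control box, fixed to the bench: grey steel, 140 (its x) x 240 (its y) x 80 mm high, flat control panel on top; origin in the middle of its underside, x pointing from the operator's side to its back. Dial at y = +60, toggle switch at y = -60. A conduit leaves its back.
- dial_center (a point): on the dial's axis (x = 0, y = +60 on the box), 102 mm above the bench, at the height to grip; carries the box's axes. Knob: black skirt 48 across, up to 88 above the bench, and on it a grey bar grip 44 long, 12 wide, from 88 to 114 above the bench, with a white line on top at its pointing end.
- dial (a joint): dial angle, rad, growing clockwise from above, stops 0 and 4.712. Scale: 11 white ticks, 0 to 10, 0.4712 rad (27 deg) apart, long at 0, 5, 10. At 0 the white line points 135 deg anticlockwise (from above) of the box's +x, at 5 along its +x; 7, at 3.299 rad, is the second tick clockwise of the middle long one. Starts at 1.95 to 2.80; turns stiffly (0.05 N m), stays put.
- switch_pivot (a point): pivot of the toggle switch, on the box at x = 0, y = -60, 82 mm above the bench; carries the box's axes; the switch swings in the box's x-z plane.
- switch_tip (a point): end of the switch's bare steel bat handle, 46 mm from its pivot, 12 across. Off, it leans 0.45 rad (26 deg) from upright towards the box's -x; on, as much towards +x.
- switch (a joint): angle of the switch, rad: 0 off (as it starts), 0.9 fully on. About 2 N at its tip moves it; it stays where it is left.
- magnet: bystander: red rectangular welding magnet, 45 x 95 x 18, lying beyond the far stop bar (mm)
- grinding_discs: bystander: flat grey disc 125 across, 12 high, in front of the control box (mm)
- hole_saw: bystander: dark steel hole saw with its arbor up, 54 across, 85 high, behind the control box (mm)
- hammer: bystander: hammer with a wooden handle, 300 long, lying across beyond the jig and the box (mm)
- spray_can: bystander: standing spray can, 65 across, 190 high (mm)
- ear_defenders: bystander: yellow ear defenders with a black band, lying flat, about 150 x 190, 36 high (mm)
- rosette: bystander: ROUND steel plate with a quatrefoil opening, 120 across, 6 thick: not the panel of this job (mm)
- wire_brush: bystander: brush, 240 long, lying nearer the robot (mm)
Not all that is in view belongs to the job. Leave any turquoise look-alike of the part that bears panel_center alone.

How it is judged:
On the way, in this order (a step that is already met when the one before it is completed fails the run):
1. the panel lies flat against both stop bars, the clamp still open and the switch off (x of panel_center in the frame of jig between -0.0585 and -0.0525 m and y of panel_center in the frame of jig between -0.0685 and -0.0625 m and angle between the x axis of panel_center and the x axis of jig, either way round below 0.035 rad and height (world z) of panel_center below 0.008 m and angle between panel_center's own z axis and vertical below 0.04 rad and value of joint clamp_handle below 0.5 rad and value of joint switch below 0.25 rad), for 0.2 s.
2. the clamp is closed on the panel in its corner and the dial stands at 7, the switch still off (x of panel_center in the frame of jig between -0.0585 and -0.0525 m and y of panel_center in the frame of jig between -0.0685 and -0.0625 m and angle between the x axis of panel_center and the x axis of jig, either way round below 0.035 rad and height (world z) of panel_center below 0.008 m and angle between panel_center's own z axis and vertical below 0.04 rad and value of joint clamp_handle above 1.22 rad and contact force between clamp_pad and anything else above 0.5 N and value of joint dial between 3.179 and 3.419 rad and value of joint switch below 0.25 rad), for 0.2 s.
At the end, for the whole second after the job is handed in: Panel flat, within 3.5 mm of both stop bars and 0.035 rad of square to them; clamp handle fully down (within 0.08 rad), its pad pressing on the panel; dial still, within 0.12 rad (a quarter division) of 7; switch on (over 0.75 of 0.9 rad) (x of panel_center in the frame of jig between -0.0585 and -0.0525 m and y of panel_center in the frame of jig between -0.0685 and -0.0625 m and angle between the x axis of panel_center and the x axis of jig, either way round below 0.035 rad and height (world z) of panel_center below 0.008 m and angle between panel_center's own z axis and vertical below 0.04 rad and value of joint clamp_handle above 1.22 rad and contact force between clamp_pad and anything else above 0.5 N and value of joint dial between 3.179 and 3.419 rad and value of joint switch above 0.75 rad and velocity of joint dial between -0.05 and 0.05 rad/s); the robot touches nothing.
It fails at once if one of the bystanders is moved by more than 30 mm (distance of any of magnet, grinding_discs, hole_saw, hammer, spray_can, ear_defenders, rosette, wire_brush from where it was at the start of the episode above 0.03 m).
It also fails if it takes over 70 s, if anything falls off the work surface, if the arm or the gripper's body presses on something with over 40 N, if the wrist force passes 120 N, or if a joint passes its speed limit or range.

## Robot

A 6-joint arm with a two-finger parallel gripper is mounted at the origin on the work surface. World frame = base frame: x ahead of the robot, y to its left, z up, the work surface at z = 0. Lengths are in m, angles in rad, forces in N, time in s.
With the tool pointing down it reaches from about 0.275 to 0.875 m from the base axis. Payload 12.5 kg.
Tool frame: the origin (TCP) lies on the centre line of the jaws, within the pads' length; the fingertips stand r.finger_overhang ahead of it and the grasp point (between the pads) lies 3 mm ahead of it (r.finger_overhang is the distance from the TCP to the fingertips, in m); z points along the fingers, y is the line along which they close (so a half turn about z gives the same grasp; the last joint's range is limited). The gripper opens to 85 mm and grips with 20 to 120 N. Pads are 22 mm wide; open, the fingers measure 114 mm over their backs; the gripper's body (76 mm by 85 mm) begins 54 mm behind the grasp point. The pads swing forward as they close: fully open they stand 13 mm farther back than shut.
Start: joints at [1.136, 0.351, 1.652, -0, 1.139, -0.085], TCP at [0.188, 0.517, 0.253] pointing down, gripper open.
Joint ranges: [-2.75, 2.75], [-0.79, 2.1], [0.01, 2.65], [-1.57, 4.71], [0.07, 3.14], [-2.87, 2.87]. Speed limits (rad/s): [2.22, 2.22, 2.79, 3.14, 3.14, 3.14].

## Interface

Orientations are given as a unit quaternion [x, y, z, w].
In Python, from cell import r, optics gives the robot as it stands. The module is installed in compiled form; this text tells all that it offers. Calls block until the motion is done:
- r.move_to(position, orientation): joint-space move of the TCP to a pose.
- r.move_linear(position, rot=None, vel=0.15): straight line of the TCP; rot=None keeps the orientation; vel is the mean speed in m/s.
- r.set_joints(angles): joint-space move.
- r.set_gripper(opening, squeeze=None): opening from 0.0 (shut) to 1.0 (fully open); squeeze is the grip in N (None keeps the last); returns when the fingers have stopped.
- r.sleep(seconds).
- r.inverse_kinematics(position, orientation): joint angles nearest the present ones, or None.
- optics.get_image(name): name is "scene" or "top" or "wrist"; returns a dict with "pixels" (420x560x3 uint8, red, green, blue), "depth" (420x560 float32, m along the optical axis (not along the pixel's ray), 0 where there is no reading), "fx", "fy", "cx", "cy" (pixels), "camera_from_world" (4x4, takes a point from world to camera coordinates); the wrist camera has in their place "mount" (4x4, takes a point from camera to tool coordinates, whose origin is the TCP and whose axes are the flange's). Camera axes: x right, y down, z forward; pixel columns grow to the right and rows downward; lengths in m; the calibration is good to about 2 mm. The wrist camera is an equidistant fisheye: a pixel r from the principal point sees the ray r / f radians off the axis. A picture is of the moment at which its call begins: read the wrist's pose just before it.
A pose or a line that the arm cannot do raises r.PlanningError and nothing moves.
- r.hand_in(): hands the job in; it is judged then, once.
Readings, each from a call of its own:
- r.current_t(): time.
- r.current_q(): joint angles.
- r.current_qvel(): joint speeds.
- r.current_effort(): joint torques, N m.
- r.current_tool_pos(): TCP position.
- r.current_ee_rot(): TCP orientation.
- r.current_contact_force(): force on the tool from outside, world axes, zero at the start.
- r.current_torque(): the same for the moment, N m.
- r.current_opening(): opening from 0.0 (shut) to 1.0 (fully open).
- r.current_finger_force(): force on a finger pad.
Only numpy, scipy, OpenCV 4.12 (cv2) and the standard library are available. Lean on these libraries where they do the work, as an engineer would, in place of code of your own. Each camera call takes 0.05 s, during which the arm holds its last target. There are 200 camera calls.

## Working session

There is one attempt and no reset: what is moved stays moved. The work goes in short steps, each a Python script; the robot and the scene stay as the last script left them, time stands still between calls to the robot, and variables do not carry over. Pictures are saved under pics/ and viewed, at most 10 in all, crops included, and the job is handed in when it is done.

```bash
mkdir -p pics; cat > s.py <<'E'
from cell import r, optics
import cv2,numpy as np,pickle
for n in ["scene","top"]:
    d=optics.get_image(n); pickle.dump(d,open(n+".pkl","wb"))
    cv2.imwrite(f"pics/{n}.png",cv2.resize(d["pixels"][:,:,::-1],(784,588),interpolation=cv2.INTER_CUBIC))
    print(n,d["fx"],d["cx"],d["cy"]);print(np.round(d["camera_from_world"],4))
print(r.finger_overhang,r.current_t(),r.current_ee_rot())
E
python3 s.py
```

```text
scene 447.0168027648859 277.4322788183766 207.07427042917482
[[ 7.1200e-01  7.0210e-01 -6.0000e-04 -2.9560e-01]
 [ 5.0950e-01 -5.1730e-01 -6.8760e-01 -2.2810e-01]
 [-4.8310e-01  4.8930e-01 -7.2610e-01  1.6158e+00]
 [ 0.0000e+00  0.0000e+00  0.0000e+00  1.0000e+00]]
top 511.0234761697507 282.29864336063434 213.39639467540843
[[ 0.0058 -0.9998 -0.0206 -0.0728]
 [-0.9808 -0.0017 -0.1949  0.5429]
 [ 0.1949  0.0214 -0.9806  1.6984]
 [ 0.      0.      0.      1.    ]]
0.022 0.1 [ 1.74028749e-01  9.84740424e-01 -5.19619485e-04 -1.45770011e-04]
```

View pics/top.png

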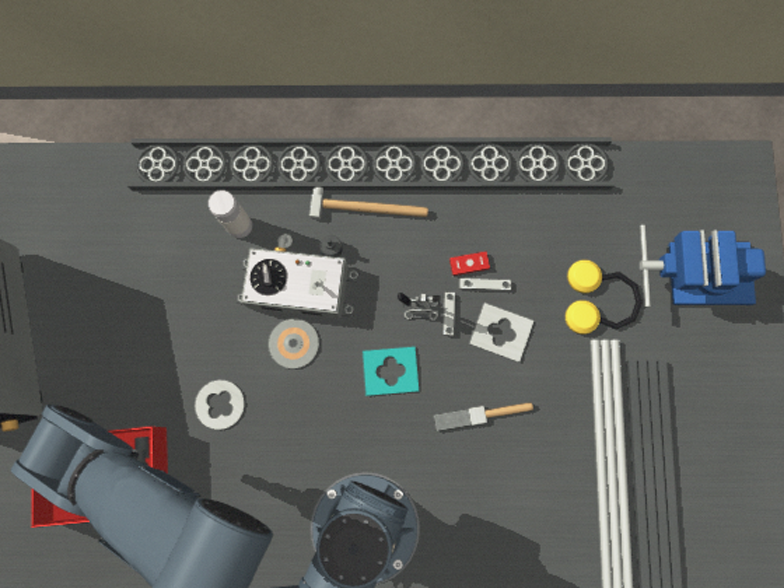

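View pics/scene.png

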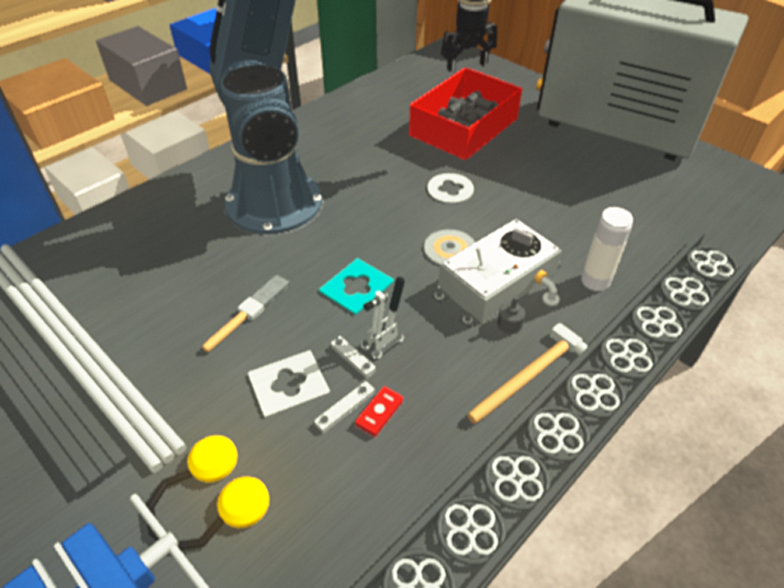

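Candidates in the top view (784 px): the bare steel rectangular plate at (502,332) matches the panel. The turquoise look-alike is at (391,370) and the round rosette at (220,404). I choose (502,332). The jig's far bar is at (486,284), its side bar at (450,313) and the clamp at (420,305). The box is at (293,280), with the dial at (267,277) and the switch at (320,285). Next I'll take closer wrist views.

```bash
cat > h.py <<'E'
from cell import r, optics
import cv2,numpy as np,pickle
from scipy.spatial.transform import Rotation as R
def top_ray(d,u,v,z):
    T=d["camera_from_world"];Rm=T[:3,:3];c=-Rm.T@T[:3,3]
    k=Rm.T@np.array([(u-d["cx"])/d["fx"],(v-d["cy"])/d["fy"],1]);return c+k*(z-c[2])/k[2]
def down(yaw): # tool x axis at angle yaw in world, z down
    return R.from_matrix(np.array([[np.cos(yaw),np.sin(yaw),0],[np.sin(yaw),-np.cos(yaw),0],[0,0,-1]]).astype(float)).as_quat()
def wrist(name):
    p,q=r.current_tool_pos(),r.current_ee_rot();d=optics.get_image("wrist")
    d["W"]=np.eye(4);d["W"][:3,:3]=R.from_quat(q).as_matrix();d["W"][:3,3]=p;d["W"]=d["W"]@d["mount"]
    pickle.dump(d,open(name+".pkl","wb"));cv2.imwrite(f"pics/{name}.png",cv2.resize(d["pixels"][:,:,::-1],(784,588),interpolation=cv2.INTER_CUBIC));return d
def wray(d,u,v,z): # native pixel -> world point on plane z
    a=np.array([u-d["cx"],v-d["cy"]],float);n=np.hypot(*a)+1e-9;t=n/d["fx"]
    k=d["W"][:3,:3]@np.array([*(a/n*np.sin(t)),np.cos(t)]);c=d["W"][:3,3];return c+k*(z-c[2])/k[2]
def wproj(d,P):
    p=np.linalg.inv(d["W"])@np.array([*P,1]);t=np.arctan2(np.hypot(p[0],p[1]),p[2]);a=p[:2]/np.hypot(p[0],p[1])
    return np.array([d["cx"],d["cy"]])+a*t*d["fx"]
E
python3 - <<'E'
from h import *
d=pickle.load(open("top.pkl","rb"))
for n,u,v,z in [("panel",502,332,.008),("far",486,284,.016),("side",450,313,.016),("box",293,280,.08),("dial",267,277,.1),("sw",316,285,.1),("can",230,210,.1)]:
    print(n,np.round(top_ray(d,u/1.4,v/1.4,z),3))
w=optics.get_image("wrist");print(w["mount"].round(3),w["fx"],w["cx"],w["cy"])
for yaw in (0,np.pi/2,np.pi,-np.pi/2):print(yaw,r.inverse_kinematics([.42,-.25,.33],down(yaw)),r.inverse_kinematics([.5,.17,.35],down(yaw)))
E
```

```text
panel [ 0.468 -0.335  0.008]
far [ 0.589 -0.297  0.016]
side [ 0.515 -0.206  0.016]
box [0.584 0.177 0.08 ]
dial [0.587 0.237 0.1  ]
sw [0.567 0.118 0.1  ]
can [0.755 0.335 0.1  ]
[[ 0.    -0.958 -0.287  0.073]
 [ 1.     0.    -0.001 -0.001]
 [ 0.001 -0.287  0.958 -0.12 ]
 [ 0.     0.     0.     1.   ]] 325.19226210127806 274.7201148157595 204.49987176104406
0 [-6.32190839e-01  1.64154222e-01  1.70243189e+00 -4.44089210e-16
  1.27500654e+00  9.38605488e-01] [ 2.39574471e-01  2.26583913e-01  1.57710977e+00 -4.44089210e-16
  1.33789897e+00  1.81037080e+00]
1.5707963267948966 [-6.32190839e-01  1.64154222e-01  1.70243189e+00 -4.44089210e-16
  1.27500654e+00 -6.32190839e-01] [ 2.39574471e-01  2.26583913e-01  1.57710977e+00 -4.44089210e-16
  1.33789897e+00  2.39574471e-01]
3.141592653589793 [-6.32190839e-01  1.64154222e-01  1.70243189e+00 -4.44089210e-16
  1.27500654e+00 -2.20298717e+00] [ 2.39574471e-01  2.26583913e-01  1.57710977e+00 -4.44089210e-16
  1.33789897e+00 -1.33122186e+00]
-1.5707963267948966 [-6.32190839e-01  1.64154222e-01  1.70243189e+00 -4.44089210e-16
  1.27500654e+00  2.50940181e+00] None
```

```bash
python3 - <<'E'
from h import *
r.move_to([.56,.18,.33],down(np.pi)); wrist("wbox")
r.move_to([.50,-.28,.28],down(np.pi)); wrist("wjig"); print(r.current_t())
E
```

```text
3.8
```

View pics/wjig.png

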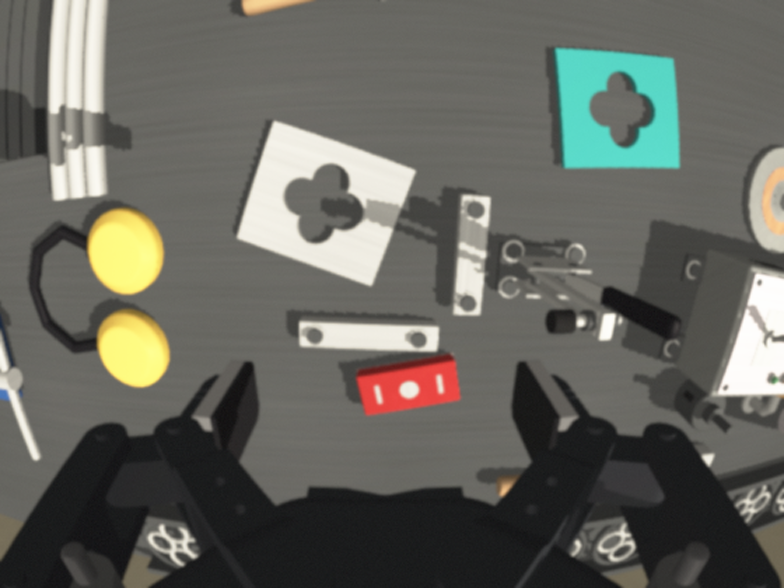

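View pics/wbox.png

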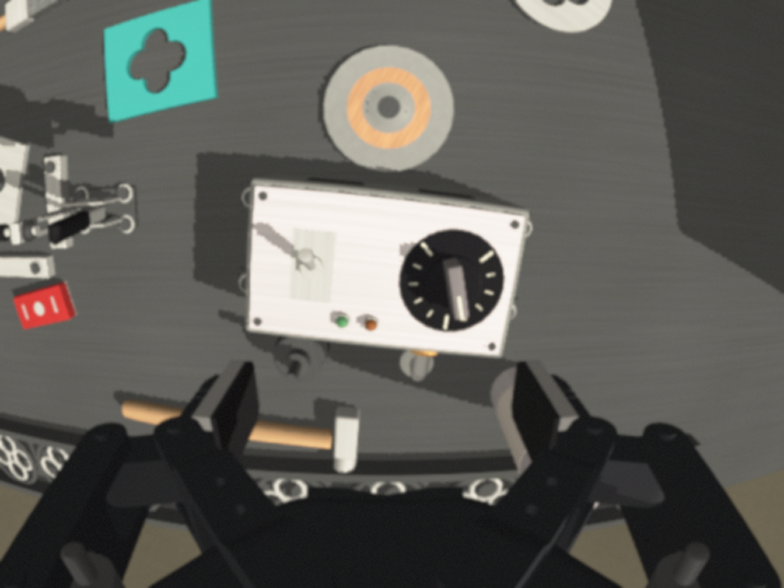

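The wrist views confirm the choice. The bare rectangular panel has its opening at (325,202) and is turned about 0.3 rad. The far bar is at (369,334), the side bar at (472,255) and the open handle at (640,312). In the box view the dial is at (452,280) with its line pointing to (460,310), and the switch is at (308,258). Now I'll measure with masks.

```bash
cat > meas.py <<'E'
from h import *
def blobs(d,thr=150):
    im=d["pixels"].astype(int);m=((im.min(2)>thr)&(im.max(2)-im.min(2)<45)).astype(np.uint8)
    m=cv2.morphologyEx(m,cv2.MORPH_CLOSE,np.ones((3,3)));return m
def rect(d,m,seed,z,hull=True):
    n,l=cv2.connectedComponents(m);k=l[int(seed[1]/1.4),int(seed[0]/1.4)]
    c=max(cv2.findContours((l==k).astype(np.uint8),cv2.RETR_EXTERNAL,cv2.CHAIN_APPROX_NONE)[0],key=len)[:,0]
    P=np.array([wray(d,u,v,z)[:2] for u,v in c],np.float32)
    b=cv2.boxPoints(cv2.minAreaRect(P*1000));return k,b
if __name__=="__main__":
    j=pickle.load(open("wjig.pkl","rb"));m=blobs(j)
    for n,s,z in [("panel",(270,200),.008),("far",(369,334),.016),("side",(470,285),.016)]:
        k,b=rect(j,m,s,z);c=b.mean(0);e=b[1]-b[0];f=b[2]-b[1]
        print(n,k,b.round(1).tolist(),"c",c.round(1),np.hypot(*e).round(1),np.arctan2(e[1],e[0]).round(3),np.hypot(*f).round(1))
    x=pickle.load(open("wbox.pkl","rb"));m=blobs(x)
    k,b=rect(x,m,(380,240),.08);c=b.mean(0);e=b[1]-b[0];f=b[2]-b[1]
    print("box",k,b.round(1).tolist(),"c",c.round(1),np.hypot(*e).round(1),np.arctan2(e[1],e[0]).round(3),np.hypot(*f).round(1))
    # panel hole: dark region inside; dial line; switch
    print("hole",wray(j,325/1.4,202/1.4,.008).round(4))
    print("dial",wray(x,452/1.4,280/1.4,.084).round(4))
    print("line",wray(x,460/1.4,313/1.4,.114),wray(x,453/1.4,262/1.4,.114))
    print("switchtip",wray(x,308/1.4,262/1.4,.12),wray(x,308/1.4,258/1.4,.082))
E
python3 meas.py
```

```text
panel 2 [[394.1000061035156, -376.0], [498.70001220703125, -414.8999938964844], [544.5, -292.0], [439.8999938964844, -253.10000610351562]] c [ 469.3 -334. ] 111.6 -0.356 131.2
far 19 [[574.7000122070312, -358.29998779296875], [600.2999877929688, -359.1000061035156], [604.5999755859375, -230.8000030517578], [579.0999755859375, -230.0]] c [ 589.7 -294.5] 25.6 -0.034 128.4
side 7 [[459.8999938964844, -214.8000030517578], [567.5, -218.60000610351562], [568.4000244140625, -192.89999389648438], [460.79998779296875, -189.10000610351562]] c [ 514.1 -203.8] 107.6 -0.035 25.7
box 8 [[505.20001220703125, 71.4000015258789], [637.4000244140625, 56.400001525878906], [664.0, 290.6000061035156], [531.7999877929688, 305.6000061035156]] c [584.6 181. ] 133.1 -0.113 235.7
hole [ 0.468  -0.3316  0.008 ]
dial [0.5897 0.2368 0.084 ]
line [0.60841    0.23988215 0.114     ] [0.56694136 0.23239866 0.114     ]
switchtip [0.56557803 0.12243333 0.12      ] [0.57128292 0.11592898 0.082     ]
```

```bash
cat >> h.py <<'E'
JO=np.array([.5797,-.2184]);JY=-.0345
def rot2(a):return np.array([[np.cos(a),-np.sin(a)],[np.sin(a),np.cos(a)]])
def J(x,y):return JO+rot2(JY)@np.array([x,y])
def creep(dirn,step,fmax,n,vel=.02):
    "step along dirn until the opposing force exceeds fmax; returns travel, force"
    dirn=np.array(dirn,float);p0=np.array(r.current_tool_pos());f0=np.array(r.current_contact_force())
    for i in range(1,n+1):
        r.move_linear(p0+dirn*step*i,vel=vel);f=-(np.array(r.current_contact_force())-f0)@dirn
        if f>fmax:break
    return i*step,f.round(2)
E
python3 - <<'E'
from h import *
pc=np.array([.4693,-.334]);py=-.356
g=pc+rot2(py)@[0,-.049]
r.set_gripper(.53,40)
r.move_to([*g,.08],down(py+np.pi));print(r.current_opening(),r.current_contact_force())
r.move_linear([*g,.035],vel=.1)
print(creep([0,0,-1],.001,6,11),r.current_tool_pos())
r.set_gripper(0,40);print(r.current_opening(),r.current_finger_force(),r.current_contact_force())
wrist("grip");print(r.current_t())
E
```

```text
0.5304871939086692 [0.4763681  0.22529076 0.42003021]
(0.011, np.float64(-0.41)) [ 0.45247767 -0.3799611   0.02422574]
0.30724823632648957 39.74106252193451 [-0.52768444  0.06371615  4.60334436]
8.8833
```

View pics/grip.png

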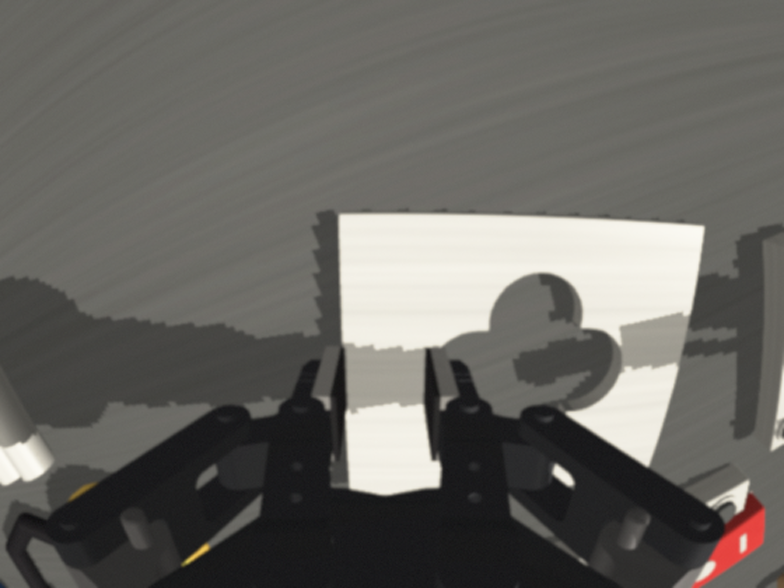

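The panel is held by its -y web, with one finger in the lobe at (440,370) and one outside at (340,370). Next I slide it into the corner.

```bash
python3 - <<'E'
from h import *
z=r.current_tool_pos()[2]
def F():return np.round(r.current_contact_force(),1)
r.move_linear([*J(-.062,-.123),z],rot=down(JY+np.pi),vel=.06);print(F(),r.current_t())
ux=[*rot2(JY)[:,0],0];uy=[*rot2(JY)[:,1],0]
print("x",creep(ux,.001,12,12),F())
print("y",creep(uy,.001,12,12),F())
print("x",creep(ux,.0005,8,6),F())
p=np.array(r.current_tool_pos())[:2]-JO;print("jig",rot2(-JY)@p,r.current_opening())
r.set_gripper(.53);print(F());p=r.current_tool_pos();r.move_linear([p[0],p[1],.1],vel=.15)
r.move_to([.49,-.29,.26],down(JY+np.pi));wrist("wj2");print(r.current_t())
E
cat > chk.py <<'E'
import sys
from meas import *
j=pickle.load(open(sys.argv[1]+".pkl","rb"))
im=j["pixels"].astype(int)
P=[]
m=blobs(j,165)
cv2.imwrite("pics/m.png",m*255)
s=wproj(j,[*J(-.055-.047,-.065),.008])*1.4;k,b=rect(j,m,s,.008)
b=(rot2(-JY)@(b/1000-JO).T).T*1000;print(b.round(1).tolist(),b.mean(0).round(1))
E
python3 chk.py wj2
```

```text
[-0.2 -1.   2.1] 10.2583
x (0.01, np.float64(12.88)) [-13.    1.2  11.7]
y (0.009000000000000001, np.float64(13.92)) [ -5.4 -12.9  -0.3]
x (0.002, np.float64(9.03)) [-14.1  -4.2  10.8]
jig [-0.0538498  -0.11557938] 0.30618808476103565
[ 0.5  0.2 -0.8]
17.7667
[[-409.9, -891.6], [633.3, -914.8], [672.4, 844.1], [-370.8, 867.3]] [131.2 -23.7]
```

View pics/wj2.png

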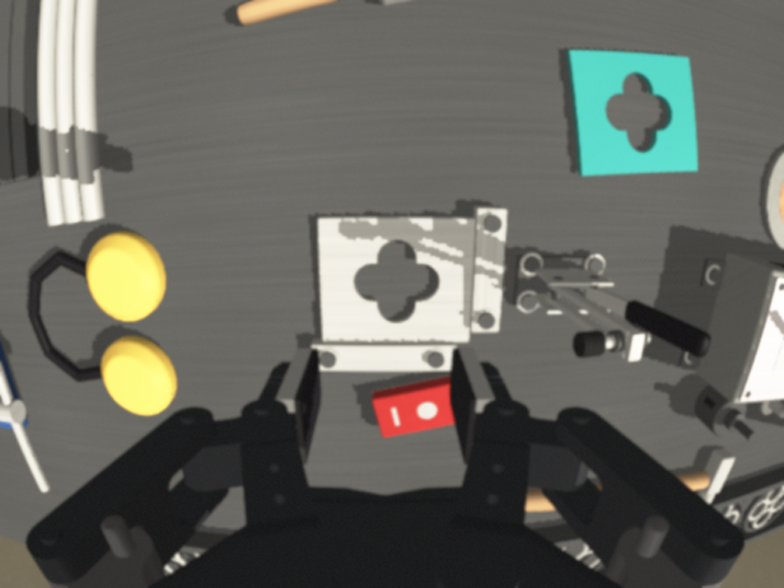

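The picture shows the panel at (397,280), square against the far bar (380,356) and the side bar (488,265). I'll check its corners numerically and then close the clamp.

```bash
python3 - <<'E'
from h import *
d=pickle.load(open("wj2.pkl","rb"))
for u,v in [(318,217),(474,218),(322,342),(470,341)]:
    print(((rot2(-JY)@(wray(d,u/1.4,v/1.4,.008)[:2]-JO))*1000).round(1))
# handle: grip across jig x, tool x along jig y => tool y along jig x
L=.112
def pose(a):
    y=.1+L*np.cos(a);z=.038+L*np.sin(a)
    return np.array([*J(-.055,y),z+.003])
for yaw in (JY+np.pi/2,JY-np.pi/2):
    print([None if (q:=r.inverse_kinematics(pose(a),down(yaw))) is None else np.round(q,2) for a in (1.3,0)])
# where is handle tip in image?
for a in (45,120): print(wproj(d,[*J(-.055,.1+a/1000*np.cos(1.3)),.038+a/1000*np.sin(1.3)])*1.4)
E
```

```text
[-110.4 -129.9]
[-109.9   -0.8]
[   1.  -130.8]
[0.3 1.6]
[array([-0.25,  0.46,  1.78, -0.  ,  0.9 , -0.21]), array([-0.1 ,  0.63,  1.83, -0.  ,  0.67, -0.06])]
[None, None]
[628.23486112 308.3061576 ]
[701.74426397 343.65194117]
```

The corners give x within about 1 mm and y within about 1 mm of home, and square. The predicted handle also matches the image. Closing the clamp now.

```bash
python3 - <<'E'
from h import *
L=.112
def pose(a):return np.array([*J(-.055,.1+L*np.cos(a)),.041+L*np.sin(a)])
q=down(JY+np.pi/2);F=lambda:np.round(r.current_contact_force(),1)
r.set_gripper(.5,30)
p=pose(1.3);r.move_to(p+[0,0,.07],q);r.move_linear(p,vel=.1);print(F())
r.set_gripper(0,30);print("grip",r.current_opening(),r.current_finger_force(),F())
for a in np.linspace(1.3,-.02,12)[1:]:
    r.move_linear(pose(a),vel=.08);f=F();print(round(a,2),f)
    if np.linalg.norm(f)>60:break
p=np.array(r.current_tool_pos())
if a<0:
    print("press",creep([0,0,-1],.001,15,5),F())
r.set_gripper(.5);print(F(),r.current_tool_pos())
p=np.array(r.current_tool_pos());r.move_linear([p[0],p[1],.2],vel=.15)
r.move_to([.52,-.2,.30],down(JY+np.pi));wrist("wj3");print(r.current_t())
E
```

```text
[-0.  -0.4 -0.5]
grip 0.20277842796926523 33.22232902050018 [5.4 0.7 1. ]
1.18 [5.5 1.5 0.9]
1.06 [ 6.1  1.8 -0.8]
0.94 [6.5 2.7 0.2]
0.82 [ 6.3  2.3 -0.2]
0.7 [ 7.4  3.5 -0.3]
0.58 [ 7.2  3.9 -0.4]
0.46 [ 6.5  4.4 -1.1]
0.34 [ 8.   4.  -2.5]
0.22 [ 8.   4.2 -0.9]
0.1 [ 7.5  4.3 -3. ]
-0.02 [ 7.1  4.6 -2.2]
press (0.005, np.float64(12.44)) [ 0.8  1.  10.3]
[ 1.  -0.3 -0.4] [ 0.53292607 -0.00418664  0.03354139]
28.95
```

View pics/wj3.png

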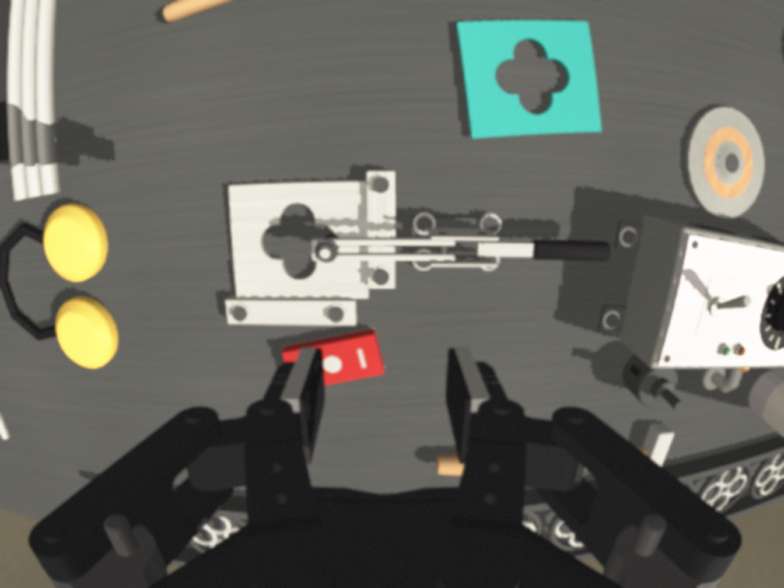

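The panel is still in the corner at (297,240), the arm lies over the side bar with the pad at (325,250), and the handle runs out to (608,252). I'll use the depth image to check that it's level, and measure the box from the earlier box view.

```bash
python3 - <<'E'
from h import *
def wd(d,u,v):
    dep=d["depth"][int(round(v)),int(round(u))];a=np.array([u-d["cx"],v-d["cy"]]);n=np.hypot(*a);t=n/d["fx"]
    return (d["W"]@np.array([*(a/n*np.tan(t)*dep),dep,1]))[:3]
d=pickle.load(open("wj3.pkl","rb"))
for u,v in [(545,250),(570,250),(590,251),(600,251),(500,250),(450,245),(240,210),(380,205)]:
    p=wd(d,u/1.4,v/1.4);print(u,(rot2(-JY)@(p[:2]-JO)).round(4),p[2].round(4))
x=pickle.load(open("wbox.pkl","rb"))
for u,v in [(380,240),(455,285),(430,300)]:print(wd(x,u/1.4,v/1.4).round(4))
BC=np.array([.5846,.181]);BY=-.113
print("dial",BC+rot2(BY)@[0,.06],"sw",BC+rot2(BY)@[0,-.06])
# white line: brightest pixels of the knob's top
dc=BC+rot2(BY)@[0,.06];im=x["pixels"].astype(int)
pts=[];g=[]
for v in range(170,240):
  for u in range(285,360):
    p=wray(x,u,v,.114)[:2]-dc
    if np.hypot(*p)<.023:
        c=im[v,u]
        if c.min()>85: g.append(p)
        if c.min()>205: pts.append(p)
for n,q in (("line",pts),("bar",g)):
    q=np.array(q);w=np.linalg.svd(q-q.mean(0))[2][0];print(n,len(q),q.mean(0).round(4),np.arctan2(w[1],w[0]).round(3),np.arctan2(*q.mean(0)[::-1]).round(3))
E
python3 - <<'E'
import pickle,cv2
im=pickle.load(open('wbox.pkl','rb'))["pixels"][:,:,::-1]
cv2.imwrite('pics/dial.png',cv2.resize(im[155:245,275:370],None,fx=6,fy=6,interpolation=cv2.INTER_CUBIC))
E
```

```text
545 [-0.0552  0.1568] 0.0447
570 [-0.0556  0.1813] 0.0443
590 [-0.0549  0.2023] 0.0431
600 [-0.0552  0.2126] 0.0434
500 [-0.0538  0.1161] 0.0413
450 [-0.0509  0.0767] 0.0077
240 [-0.0855 -0.1203] 0.0061
380 [-0.0887  0.0119] 0.016
[0.5566 0.1763 0.0802]
[0.5853 0.2347 0.114 ]
[0.6065 0.2184 0.0869]
dial [0.59136558 0.24061734] sw [0.57783442 0.12138266]
line 27 [ 0.0122 -0.001 ] 0.213 -0.079
bar 463 [ 0.0009 -0.0017] 0.259 -1.063
```

View pics/dial.png

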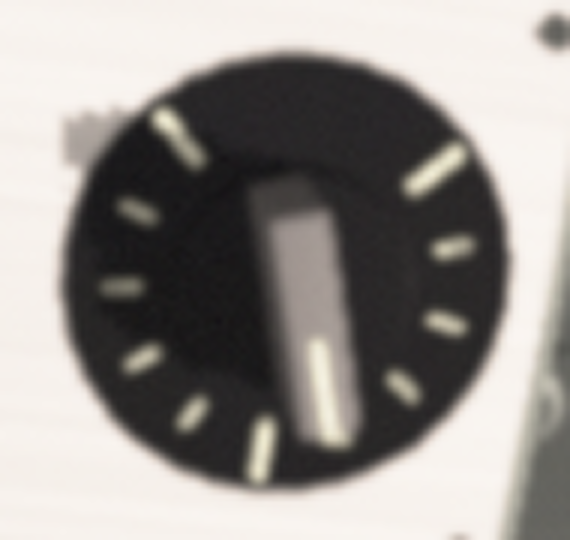

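The handle's top is level at about 44 mm, so the clamp is closed. The dial crop shows the 5 tick at (262,450), the 7 tick at (142,358) and the white line at (325,400), a little short of 5. I'll grip the bar and turn it clockwise to a world angle of -1.056.

```bash
python3 - <<'E'
from h import *
x=pickle.load(open("wbox.pkl","rb"));w=lambda u,v,z:wray(x,275+u/6,155+v/6,z)[:2]
a=w(314,325,.114);b=w(285,271,.081);print("bar",a,"plate",b)
print("ang5",np.arctan2(*(w(258,480,.081)-b)[::-1]),"bar ang",np.arctan2(*(w(327,438,.114)-w(300,212,.114))[::-1]))
c=(a+b)/2;F=lambda:np.round(r.current_contact_force(),1)
r.set_gripper(.5,40)
y0=.2+np.pi
r.move_to([*c,.18],down(y0));r.move_linear([*c,.114],vel=.08);print(F())
r.set_gripper(0,40);print("grip",r.current_opening(),r.current_finger_force(),F(),np.round(r.current_torque(),2))
y1=np.pi-1.056
for y in np.linspace(y0,y1,4)[1:]:
    r.move_linear([*c,.114],rot=down(y),vel=.08);print(F(),np.round(r.current_torque(),2),r.current_t())
r.set_gripper(.5);r.move_linear([*c,.18],vel=.15)
r.move_to([.54,.18,.33],down(np.pi)); wrist("wb2");print(r.current_t())
d=pickle.load(open("wb2.pkl","rb"));u,v=wproj(d,[*c,.09]).astype(int)
cv2.imwrite("pics/dial2.png",cv2.resize(d["pixels"][v-60:v+60,u-130:u+60,::-1],None,fx=4,fy=4,interpolation=cv2.INTER_CUBIC));print(u,v)
E
```

```text
bar [0.59165288 0.23762196] plate [0.59080611 0.23688545]
ang5 -0.07874077658674135 bar ang 0.1636087968059046
[-0.7 -0.6  0.6]
grip 0.13072622651140675 41.201069355010986 [-2.4  2.3  4.7] [ 0.33  0.35 -0.01]
[-1.9  6.7  5. ] [ 0.89  0.35 -0.02] 32.7667
[0.1 9.6 3.8] [ 1.48  0.13 -0.06] 33.3333
[ 2.5 12.3  0.6] [ 1.91 -0.27 -0.05] 33.9
35.9917
324 219
```

View pics/dial2.png

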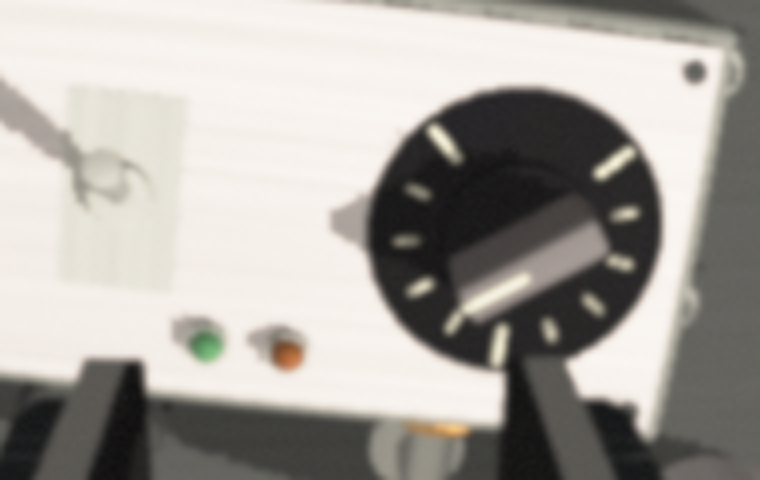

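```bash
python3 - <<'E'
from h import *
d=pickle.load(open("wb2.pkl","rb"));w=lambda u,v,z:wray(d,324-130+u/4,219-60+v/4,z)[:2]
ang=lambda p,q:round(float(np.arctan2(*(q-p)[::-1])),3)
print("edge",ang(w(610,250,.114),w(478,322,.114)),"line",ang(w(532,274,.114),w(463,309,.114)))
T={0:[(632,150),(598,177)],10:[(432,128),(459,161)],5:[(497,364),(502,328)],7:[(408,294),(432,282)],2:[(609,259),(632,266)]}
for k,(a,b) in T.items(): print(k,[ (w(*t,.081)).round(4).tolist() for t in (a,b)])
c=np.array([.5912,.2373])
for k,(a,b) in T.items(): print(k,ang(c,(w(*a,.081)+w(*b,.081))/2))
sel=[]
im=d["pixels"].astype(int)
for v in range(205,250):
  for u in range(290,345):
    p=wray(d,u,v,.114)[:2]-c
    if np.hypot(*p)<.0215 and im[v,u].min()>100: sel.append(p)
q=np.array(sel,np.float32);print(len(q),q.mean(0),cv2.minAreaRect(q*1000),cv2.boxPoints(cv2.minAreaRect(q*1000)))
s=wray(d,324-130+102/4,219-60+168/4,.12);print("switch tip",s)
E
```

```text
edge -1.044 line -1.074
0 [[0.5659, 0.2716], [0.5743, 0.2616]]
10 [[0.5593, 0.2112], [0.5693, 0.2194]]
5 [[0.6351, 0.2335], [0.6228, 0.2345]]
7 [[0.6113, 0.2051], [0.6074, 0.2123]]
2 [[0.6004, 0.2667], [0.6028, 0.2742]]
0 2.196
10 -2.455
5 -0.088
7 -1.005
2 1.267
382 [0.00170088 0.00050365] ((6.921998977661133, 3.9083900451660156), (26.040773391723633, 42.7772102355957), 29.423337936401367) [[-14.926272  16.141785]
 [  6.088399 -21.117756]
 [ 28.770271  -8.325005]
 [  7.755599  28.934536]]
switch tip [0.56023111 0.12060214 0.12      ]
```

The dial's line is at -1.06 (target -1.056), so it stands at 7 within about 0.03 rad. The switch bat tip at (102,170) agrees with its predicted place. Pushing the switch on now.

```bash
python3 - <<'E'
from h import *
S=np.array([.5777,.119]);BY=-.113;B=lambda x:S+rot2(BY)@[x,0]
q=down(BY+np.pi);F=lambda:np.round(r.current_contact_force(),1)
r.set_gripper(0,40)
r.move_to([*B(-.05),.2],q);r.move_linear([*B(-.05),.127],vel=.1);print(F())
f0=np.array(r.current_contact_force());u=np.array([*rot2(BY)[:,0],0])
r.move_linear([*B(-.012),.127],vel=.05);print(F())
for i in range(20):
    r.move_linear([*B(-.011+.001*i),.127],vel=.03);f=-(np.array(r.current_contact_force())-f0)@u;print(i,f.round(1),end=" ")
    if f>9:break
r.move_linear([*B(-.05),.127],vel=.1);r.move_linear([*B(-.05),.2],vel=.15)
r.move_to([.53,.12,.33],down(np.pi)); d=wrist("wb3");print(r.current_t())
u,v=wproj(d,[*S,.1]).astype(int)
cv2.imwrite("pics/sw.png",cv2.resize(d["pixels"][v-55:v+55,max(u-60,0):u+120,::-1],None,fx=4,fy=4,interpolation=cv2.INTER_CUBIC))
for x in(-.02,.02):print(wproj(d,[*B(x),.1234])*1-[max(u-60,0),v-55])
E
```

```text
[ 0.  -1.4  0.3]
[0.4 0.  0.3]
0 1.4 1 2.1 2 1.6 3 1.9 4 2.1 5 2.6 6 2.2 7 2.2 8 0.9 9 3.5 10 7.4 11 11.5 43.8083
[62.621083   44.59785362]
[58.41321004 79.39637106]
```

View pics/sw.png

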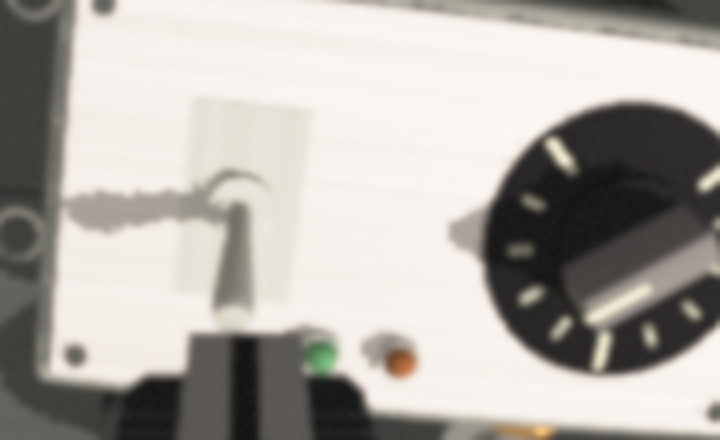

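The bat tip is at (232,317), exactly the predicted "on" position (58.4,79.4 times 4). The dial is unchanged, and the arm is clear of everything.

```bash
python3 -c "
from cell import r
print(r.hand_in(),r.current_t())"
```

```text
the job is handed in; nothing more can be done
the job is handed in; nothing more can be done
```

I handed the job in at about 44 s of the 70 s allowed: the panel is in the corner against both stop bars, the clamp is closed on it, the dial is at 7 and the switch is on. I checked each by camera beforehand; the pad's contact force couldn't be read directly, and the hand-in returned no verdict.

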